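Click the retaining bar home over the router

TASK

Lay the green retaining bar flat across the two grey rails of the router cradle, on the robot's side of the black keepers, and let go of it. Then push it along the rails, under both keepers, until each end has clicked home behind its orange catch, and leave it there. Leave the router in its cradle and the other things on the table where they are.

Things in the scene. Friction and masses are not known exactly. Their poses are not given: they have to be found in the camera images.
- cradle: Fixed grey cradle round the white router. Origin: centre of its underside, on the table; z up. Base 200 (x) by 206 (y) by 8 mm. Its x axis points away from the robot, the way the bar is pushed; y runs from rail to rail. Two grey rails, x = -95 to +85 mm, |y| = 66 to 97 mm, flat tops 50 mm above the table. A black keeper sits on each; the rails are clear from x = -95 to -20 mm.
- rail_left (a point): On the left rail's top (cradle x = -50, y = +81.5, z = 50 mm), a good place to lay the bar. Its black keeper farther on: a lip 16.5 mm above the rail over |y| = 76 to 97 mm, with an up-flared mouth towards the robot, an outer wall (inner face at |y| = 97 mm) and an end stop; its top is 73 mm above the table. The bar's end slides under the lip.
- rail_right (a point): The same on the right rail (y = -81.5 mm). Each keeper, with its catch, buffer and stop, is clamped anywhere along 14 mm, left and right independently; this is not reported: find it by feel or eye. The catch's far, holding face is at cradle x = +10 to +24 mm, the mouth begins 30 mm before it, the hard stop is 28 mm beyond it. The bar may so end up to 5 degrees askew.
- bar: Lime-green plastic retaining bar with two white bands, 24 (its x) by 180 (its y, the long axis) by 14 mm thick, about 160 g. Origin: centre of its underside. Either end and either long side may lead. It starts flat on the table beside the cradle, left or right, lying roughly along the robot's x.
- catch_left (a joint): Left (+y of the cradle) orange sprung catch, a wedge standing through the rail at |y| = 66 to 78 mm, rising from rail level to 6 mm away from the robot. The bar rides over it and it springs up behind the bar's near edge. 0 m = fully up, grows as pressed down, flush at 0.006. Pushing one end past catch and buffer takes about 5 to 15 N; then the stop is hard.
- catch_right (a joint): Right (-y) orange catch, the same.
- buffer_left (a joint): Left steel spring buffer, a 10 mm round pin in the keeper's end stop, 8 mm above the rail at |y| = 72 mm: 0 m = out, grows as the bar presses it in, to 0.008 (bar against the hard stop). With the bar clicked home and let go it reads about 0.004. Spring about 1 to 4 N.
- buffer_right (a joint): Right steel spring buffer, the same.
- router: White router lying loose in the cradle between the rails, 150 (x) by 120 (y) by 28 mm, 420 g, its top 36 mm above the table (14 mm below the rail tops); four flat white antennas reach 110 mm beyond its far side, rising to about 45 mm above the table. Origin: centre of its underside. The bar passes above it. Leave it.
- screwdriver: Screwdriver, red handle, 180 mm long, lying on the table on the other side of the cradle from the bar. Leave it.
- adapter: Black power adapter, 70 by 45 by 34 mm. Leave it.
- carton: Small red carton, 88 by 56 by 23 mm. Leave it.
- mug: White mug, 80 mm across, 90 mm high. Leave it.
- remote: Black remote control, 45 by 160 by 18 mm. Leave it.
Things that resemble listed ones, but are neither listed nor needed, are in the scene too. There is more than one size of the bar; the job needs the largest.

How it is judged:
On the way:
1. the bar lies flat across both rails, let go of, nearer the robot than its final place (z of bar in the frame of cradle between 0.046 and 0.056 m and angle between bar's own z axis and vertical below 0.06 rad and angle between the y axis of bar and the y axis of cradle, either way round below 0.35 rad and x of bar in the frame of cradle below 0 m and contact force between the fingers and bar below 0.1 N and linear speed of bar below 0.02 m/s), for 0.15 s.
At the end, for the whole second after the job is handed in: The bar lies flat and at rest across both rails (underside 46 to 56 mm up, tilt under 0.08 rad, within 0.15 rad of square), both catches up behind it (within 2 mm), both buffers pressed in over 1.5 mm. The router is within 20 mm and the other listed things within 40 mm of their starts (value of joint each of catch_left, catch_right below 0.002 m and value of joint each of buffer_left, buffer_right above 0.0015 m and z of bar in the frame of cradle between 0.046 and 0.056 m and angle between bar's own z axis and vertical below 0.08 rad and angle between the y axis of bar and the y axis of cradle, either way round below 0.15 rad and linear speed of bar below 0.01 m/s and distance of router from where it was at the start of the episode below 0.02 m and distance of each of screwdriver, adapter, carton, mug, remote from where it was at the start of the episode below 0.04 m); the robot touches nothing.
It fails at once if the router is shoved more than 20 mm (distance of router from where it was at the start of the episode above 0.02 m).
It fails at once if another thing on the table is knocked more than 40 mm (distance of any of screwdriver, adapter, carton, mug, remote from where it was at the start of the episode above 0.04 m).
It also fails if it takes over 54 s, if anything falls off the work surface, if the arm or the gripper's body presses on something with over 40 N, if the wrist force passes 120 N, or if a joint passes its speed limit or range.

ROBOT

A 7-joint arm with a two-finger parallel gripper is mounted at the origin on the work surface. World frame = base frame: x ahead of the robot, y to its left, z up, the work surface at z = 0. Lengths are in m, angles in rad, forces in N, time in s.
With the tool pointing down it reaches from about 0.425 to 0.825 m from the base axis. Payload 3.6 kg.
Tool frame: the origin (TCP) lies at the centre of the arm's flange, where the gripper is bolted on; the fingertips stand 186 mm ahead of it and the grasp point (between the pads) lies 167 mm ahead of it; z points along the fingers, y is the line along which they close (so a half turn about z gives the same grasp; the last joint's range is limited). The gripper opens to 93 mm and grips with 3 to 60 N. Pads are 15 mm wide; open, the fingers measure 128 mm over their backs; the gripper's body (75 mm by 188 mm) begins 65 mm behind the grasp point.
Start: joints at [1.115, 0.615, -0.013, 1.423, 0.008, 1.103, -0.04], TCP at [0.27, -0.591, 0.405] pointing down, gripper open.
Joint ranges: [-3.12, 3.12], [-0.3, 2.06], [-1.34, 1.32], [0.26, 2.42], [-1.36, 4.5], [0.01, 1.98], [-2.84, 2.84]. Speed limits (rad/s): [2.79, 2.79, 3.14, 3.14, 3.14, 3.14, 3.14].

INTERFACE

Orientations are given as a unit quaternion [x, y, z, w].
In Python, from plant import bot, optics, ticket, spotter gives the robot as it stands. Calls block until the motion is done:
- bot.reach(position, orientation): joint-space move of the TCP to a pose.
- bot.move_straight(position, ori=None, max_speed=0.15, f_stop=None): straight line of the TCP; ori=None keeps the orientation; max_speed is the mean speed in m/s. With f_stop (N) it stops when the force on the tool has changed by that much, and returns True; else False.
- bot.move_joints(angles): joint-space move.
- bot.ungrasp() and bot.close_gripper(force=None): open the fingers fully, or close them until they stop; force is the grip in N (None keeps the last).
- bot.wait(seconds).
- bot.ik(position, orientation): joint angles nearest the present ones, or None.
- optics.snapshot(name): name is "side" or "top" or "wrist"; returns (picture, depth): 400x640x3 uint8, red, green, blue; 400x640 float32, m along the optical axis (not along the pixel's ray), 0 where there is no reading.
- optics.get_calibration(name): a dict with "fx", "fy", "cx", "cy" (pixels), "R" (3x3) and "t" (3): a world point X has camera coordinates R X + t. Camera axes: x right, y down, z forward; pixel columns grow to the right and rows downward; lengths in m; the calibration is good to about 2 mm. A picture is of the moment at which its call begins: read the wrist's pose just before it. get_calibration takes no time and is no camera call; for the wrist camera it gives the pose at the moment of the call.
A pose or a line that the arm cannot do raises bot.Unreachable and nothing moves.
- ticket.job_done(): hands the job in; it is judged then, once.
Trained networks look in the newest picture that a camera, given by its name, has taken for a name from the list of things; names that differ only in an ending like _2 or _b are one class to them, and where a whole thing is asked for, a point or a joint stands for the part that bears it (a point fixed in the world has none). Each returns a list of dicts, best first, with "p" (0 to 1); they miss things now and then, are a little off and sometimes report something else, mostly with a low value. They report only what shows in the picture. A call takes as long as a camera call. They do not tell look-alikes from the thing itself.
- spotter.boxes_of(camera, thing): "centre" ([row, column] in pixels, amid what is visible of it).
Readings, each from a call of its own:
- bot.get_time(): time.
- bot.get_qpos(): joint angles.
- bot.get_qvel(): joint speeds.
- bot.get_joint_torque(): joint torques, N m.
- bot.get_tool_pos(): TCP position.
- bot.get_tool_rot(): TCP orientation.
- bot.get_ft_force(): force on the tool from outside, world axes, zero at the start.
- bot.get_moment(): the same for the moment, N m.
- bot.get_width(): finger opening in m.
- bot.get_grasp_force(): force on a finger pad.
Only numpy, scipy, OpenCV 4.12 (cv2) and the standard library are available. Lean on these libraries where they do the work, as an engineer would, in place of code of your own. Each camera call takes 0.05 s, during which the arm holds its last target. There are 200 camera calls.

## Working session

There is one attempt and no reset: what is moved stays moved. The work goes in short steps, each a Python script; the robot and the scene stay as the last script left them, time stands still between calls to the robot, and variables do not carry over. Pictures are saved under pics/ and viewed, at most 10 in all, crops included, and the job is handed in when it is done.

```bash
ls; mkdir -p pics; python3 - <<'E'
from plant import bot, optics, ticket, spotter
import cv2, numpy as np
for c in ["top","side"]:
    p,d=optics.snapshot(c); cv2.imwrite(f"pics/{c}0.png",p[:,:,::-1]); np.savez(f"{c}0.npz",p=p,d=d)
    k=optics.get_calibration(c); print(c,k)
    for t in ["bar","cradle","catch_left","rail_left","screwdriver"]:
        print(t,[(np.round(b["centre"]),round(b["p"],2)) for b in spotter.boxes_of(c,t)][:4])
print(bot.get_time(), bot.get_tool_rot())
E
```

```text
pics
top {'fx': 423.3319979934143, 'fy': 423.3319979934143, 'cx': 317.2704544778447, 'cy': 212.4267247315203, 'R': array([[-0.02336842, -0.99902756, -0.03738785],
       [-0.98204828,  0.02994108, -0.18623831],
       [ 0.18717664,  0.03236457, -0.98179297]]), 't': array([0.03720345, 0.56993742, 1.0892607 ])}
bar [(array([298., 404.]), 0.72), (array([292., 478.]), 0.68)]
cradle [(array([227., 291.]), 0.71)]
catch_left []
rail_left [(array([226., 292.]), 0.66)]
screwdriver [(array([248., 214.]), 0.6)]
side {'fx': 462.23122048610225, 'fy': 462.23122048610225, 'cx': 322.51957075286083, 'cy': 196.75870654290821, 'R': array([[ 0.99418155, -0.10731771, -0.00927144],
       [-0.08592473, -0.7381943 , -0.6690935 ],
       [ 0.06496146,  0.66599706, -0.7431204 ]]), 't': array([-0.54802727,  0.09673816,  1.18879146])}
bar [(array([319., 306.]), 0.97), (array([379., 246.]), 0.9), (array([286., 240.]), 0.88)]
cradle [(array([217., 320.]), 0.79)]
catch_left []
rail_left [(array([215., 317.]), 0.71), (array([ 95., 332.]), 0.35)]
screwdriver [(array([134., 295.]), 0.83)]
0.6 [ 9.77104517e-01  2.12759870e-01  2.39470393e-05 -1.36233680e-05]
```

View pics/top0.png

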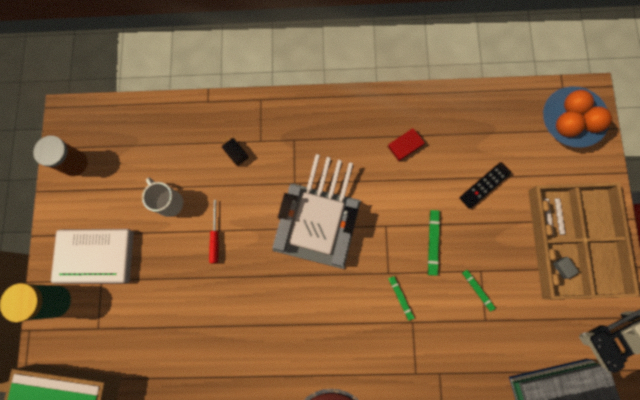

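View pics/side0.png

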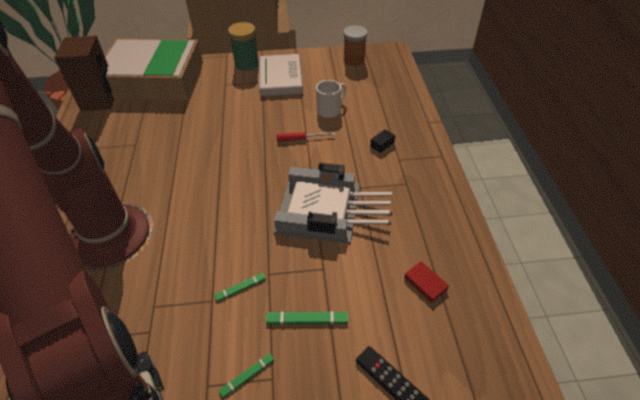

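The top view shows the large bar at about (242,434), with two smaller look-alikes at (298,402) and (290,479). The cradle is at (227,317), turned by about 10°, and the screwdriver is at (230,214). The side view agrees, with the bar at (319,307) and the cradle at (205,325). Next I'll get metric poses from depth.

```bash
cat > h.py <<'E'
import numpy as np, cv2
from plant import bot, optics, ticket, spotter
from scipy.spatial.transform import Rotation as Ro
def cloud(d,k):
    v,u=np.indices(d.shape); c=np.stack([(u-k["cx"])/k["fx"]*d,(v-k["cy"])/k["fy"]*d,d],-1)
    return (c-k["t"])@k["R"]           # world points
def green(p):
    h=cv2.cvtColor(p,cv2.COLOR_RGB2HSV); return cv2.inRange(h,(40,100,40),(85,255,255))
def rect(xy):
    (c,s,a)=cv2.minAreaRect((xy*1000).astype(np.float32)); 
    if s[0]<s[1]: s=s[::-1]; a+=90
    return np.array(c)/1000,np.round(s,1),(a+90)%180-90   # angle of the long side, deg
def q(yaw):   # tool down, closing line (tool y) at angle yaw from world y
    return (Ro.from_euler("z",yaw)*Ro.from_quat([1,0,0,0])).as_quat()
E
python3 - <<'E'
from h import *
for c in ["top","side"]:
    z=np.load(c+"0.npz"); p,d=z["p"],z["d"]; k=optics.get_calibration(c); P=cloud(d,k)
    n,l,st,ce=cv2.connectedComponentsWithStats(green(p))
    for i in range(1,n):
        if st[i,4]>80:
            m=(l==i)&(d>0); print(c,"green",ce[i].round(),st[i,4],rect(P[m][:,:2]),np.median(P[m][:,2]).round(4))
    hsv=cv2.cvtColor(p,cv2.COLOR_RGB2HSV)
    b=spotter  # crop of cradle
    r0=dict(top=(175,275,265,370),side=(160,250,265,365))[c]
    w=np.zeros(d.shape,bool); w[r0[0]:r0[1],r0[2]:r0[3]]=1
    m=w&(d>0)&(P[...,2]>.043)&(P[...,2]<.058)&(hsv[...,1]<60)&(hsv[...,2]<150)
    print(c,"rails",m.sum(),rect(P[m][:,:2]),"z",np.median(P[m][:,2]))
    m=w&(d>0)&(P[...,2]>.064)&(P[...,2]<.085); print("keepers",m.sum())
    n,l,st,ce=cv2.connectedComponentsWithStats(m.astype(np.uint8))
    for i in range(1,n):
        if st[i,4]>15: print(P[l==i].mean(0).round(4),st[i,4],rect(P[l==i][:,:2]),np.median(P[l==i][:,2]))
    m=w&(d>0)&(P[...,2]>.005); print("all",rect(P[m&(hsv[...,1]<60)][:,:2]))
    o=w&(hsv[...,0]<18)&(hsv[...,1]>190)&(hsv[...,2]>130); print("orange",o.sum(),P[o&(d>0)][:5].round(3))
E
```

```text
top green [434. 215.] 104 (array([ 0.5613009 , -0.30298917]), array([29. , 28.9]), 86.711669921875) 0.0143
top green [434. 242.] 382 (array([ 0.48709396, -0.29555487]), array([101.3,  30.2]), -5.9840545654296875) 0.0138
top green [433. 269.] 113 (array([ 0.41331937, -0.28794537]), array([30. , 27.2]), 87.86540222167969) 0.0142
top green [478. 290.] 179 (array([ 0.35625232, -0.40445905]), array([67.2, 20.8]), 31.93878936767578) 0.0101
top green [401. 298.] 168 (array([ 0.34011264, -0.19674626]), array([67.9, 18.5]), 22.115936279296875) 0.0099
top green [ 44. 394.] 925 (array([0.12136619, 0.68624866]), array([223.5,  38.2]), 81.35472106933594) 0.0941
top rails 978 (array([0.53958911, 0.02672102]), array([192. , 180.7]), 74.22412109375) z 0.05043039651877655
keepers 567
[0.5898 0.104  0.0733] 282 (array([0.58714276, 0.10173178]), array([71.1, 35.6]), -17.393600463867188) 0.0734371850009728
[ 0.5464 -0.0652  0.0733] 285 (array([ 0.54565912, -0.06140415]), array([70.2, 35.2]), -16.019760131835938) 0.07335211280974571
all (array([0.57080267, 0.0180172 ]), array([249.5, 197.1]), -15.5454177
[... 686 characters left out ...]
9) 0.0142
side green [247. 375.] 300 (array([ 0.3530564 , -0.40429907]), array([65.9, 16.9]), 32.266048431396484) 0.0098
side green [225. 391.] 97 (array([ 0.30926944, -0.43179349]), array([20. , 15.6]), 34.268619537353516) 0.0099
side rails 1020 (array([0.53622681, 0.02370006]), array([199.8, 179. ]), 74.35763549804688) z 0.04998225150856594
keepers 567
[0.5873 0.1027 0.0726] 237 (array([0.58563043, 0.10407146]), array([72.1, 36.2]), -23.548805236816406) 0.07291291492798756
[ 0.5429 -0.068   0.0725] 330 (array([ 0.54194135, -0.06571539]), array([71.1, 35.5]), -9.975181579589844) 0.07327503581737568
all (array([0.55508112, 0.01931326]), array([226. , 204.5]), -15.380470275878906)
orange 0 []
```

Cradle yaw is about -15.6°, with its origin near (0.543, 0.024). The bar is at (0.4857, -0.2948) with its long axis at -6°. I'll grasp it now.

```bash
cat >> h.py <<'E'
CY=np.deg2rad(-15.6); C0=np.array([.5427,.0239]); RC=np.array([[np.cos(CY),-np.sin(CY)],[np.sin(CY),np.cos(CY)]])
def cw(x,y,z): return np.r_[C0+RC@[x,y],z]
def wc(p): return (np.asarray(p)[...,:2]-C0)@RC
E
python3 - <<'E'
from h import *
B=np.array([.4857,-.2948]); yb=np.deg2rad(-6)
def far(p,yaws):
    for y in yaws:
        j=bot.ik(p,q(y)); print(np.rad2deg(y).round(),None if j is None else np.round(j,2))
far(np.r_[B,.30],[yb,yb+np.pi]); far(cw(-.05,0,.33),[CY+np.pi/2,CY-np.pi/2]); far(cw(-.075,0,.24),[CY,CY+np.pi])
bot.reach(np.r_[B,.27],q(yb)); 
P=cloud; p,d=optics.snapshot("wrist"); k=optics.get_calibration("wrist"); cv2.imwrite("pics/w1.png",p[:,:,::-1])
W=cloud(d,k); m=(green(p)>0)&(d>0)&(W[...,2]>.008); print(m.sum(),rect(W[m][:,:2]) if m.sum()>5 else 0)
bot.move_straight(np.r_[B,.190],max_speed=.1,f_stop=8)
bot.close_gripper(30); print(bot.get_width(),bot.get_grasp_force(),bot.get_tool_pos(),bot.get_time())
E
```

```text
-6.0 [ 0.44  0.61  0.1   1.79 -0.08  0.74 -1.09]
174.0 [ 0.9   0.69 -0.64  1.77  0.53  0.86  1.48]
74.0 [ 0.11  0.5  -0.34  1.95  0.24  0.74 -0.63]
-106.0 [ 0.58  0.74 -1.15  1.93  0.8   1.02  1.93]
-16.0 [-0.21  0.61  0.1   2.1  -0.14  0.45 -1.84]
164.0 [ 0.21  0.66 -0.52  2.08  0.62  0.56  0.54]
7371 (array([ 0.42622113, -0.26211584]), array([258.3, 203.9]), 20.75721549987793)
0.023163571607684588 30.000048279762268 [ 0.48570072 -0.29460293  0.18993496] 4.1333
```

```bash
python3 - <<'E'
from h import *
p=bot.get_tool_pos(); bot.move_straight([p[0],p[1],.34],max_speed=.2)
bot.reach(cw(-.05,0,.34),q(CY+np.pi/2))
for c in ["top","side"]:
    im,d=optics.snapshot(c); k=optics.get_calibration(c); W=cloud(d,k)
    n,l,st,ce=cv2.connectedComponentsWithStats(green(im))
    for i in range(1,n):
        m=(l==i)&(d>0); 
        if st[i,4]>20 and np.median(W[m][:,2])>.11: print(c,st[i,4],rect(W[m][:,:2]),np.median(W[m][:,2]))
    cv2.imwrite(f"pics/{c}2.png",im[:,:,::-1])
print(bot.get_width(),bot.get_tool_pos(),bot.get_time(),np.round(bot.get_ft_force(),2),np.round(bot.get_moment(),2))
E
```

```text
top 87 (array([ 0.45317545, -0.03695512]), array([69.3, 24.6]), -5.321044921875) 0.16445630950078166
side 212 (array([0.49548395, 0.03520939]), array([97.7, 26.5]), 76.53345489501953) 0.1644600587528896
side 97 (array([ 0.47389017, -0.03811334]), array([31.6, 20.5]), 72.17887115478516) 0.1638833429747241
0.023727490631281344 [0.49497188 0.03540132 0.33980142] 6.3917 [-1.5  -0.51 -2.41] [-0.02 -0.05 -0.01]
```

View pics/side2.png

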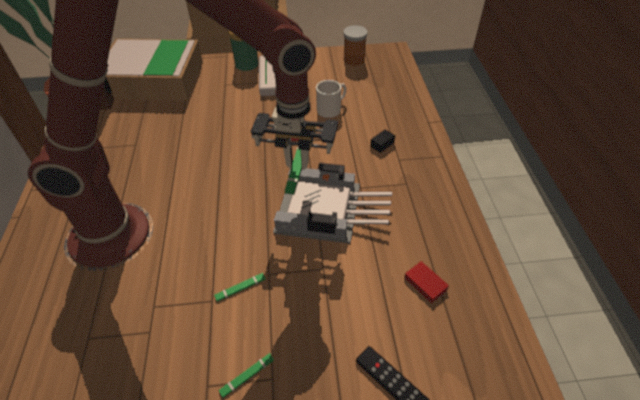

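The bar is held level above the cradle, at about (170,297) in the side view. I'll lower it, release, back off and check.

```bash
python3 - <<'E'
from h import *
p=cw(-.05,0,.26); bot.move_straight(p,max_speed=.15)
print(bot.move_straight(cw(-.05,0,.238),max_speed=.03,f_stop=4),bot.get_tool_pos())
bot.ungrasp(); bot.wait(.3); print(bot.get_width())
bot.move_straight(cw(-.05,0,.34),max_speed=.2)
bot.reach(cw(-.12,0,.42),q(CY))
for c in ["top","side","wrist"]:
    im,d=optics.snapshot(c); k=optics.get_calibration(c); W=cloud(d,k); np.savez(c+"3.npz",im=im,d=d,W=W)
    cv2.imwrite(f"pics/{c}3.png",im[:,:,::-1])
    m=(green(im)>0)&(d>0)&(np.abs(wc(W)[...,1])<.12)&(np.abs(wc(W)[...,0])<.11)&(W[...,2]>.04)&(W[...,2]<.09)
    if m.sum()>20:
        r=rect(W[m][:,:2]); print(c,m.sum(),r,"cradle",wc(r[0]),np.median(W[m][:,2]))
print(bot.get_tool_pos(),bot.get_time())
E
```

```text
True [0.49446475 0.03733575 0.23990041]
0.09307512479503524
top 179 (array([ 0.4819346 , -0.00992124]), array([81.2, 23.7]), 73.91276550292969) cradle [-0.04943176 -0.04891637] 0.06452691536185201
side 380 (array([0.49312463, 0.03498919]), array([181.5,  23.4]), 74.34729766845703) cradle [-0.05073124 -0.00265111] 0.06403328174693451
wrist 4172 (array([0.49475455, 0.03646889]), array([179.9,  23. ]), 74.40547943115234) cradle [-0.04955929 -0.00078759] 0.06500126404603546
[0.42724642 0.05607889 0.41950282] 11.2583
```

View pics/wrist3.png

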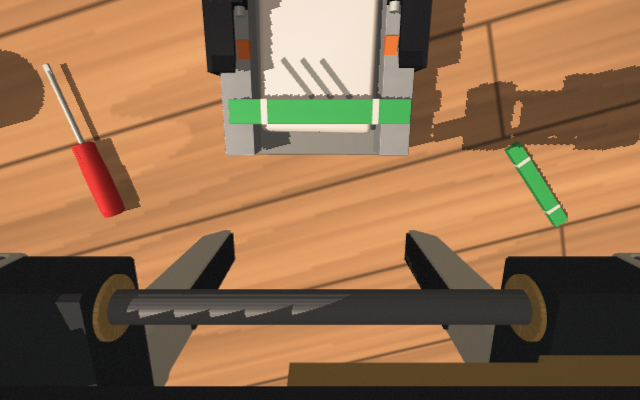

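The wrist view shows the bar square across both rails, spanning (110,229) to (110,410). The orange catches are at (49,243) and (46,391), so the right one is slightly further on. I'll measure the catches and start pushing with the fingers open, one finger on each half of the bar.

```bash
python3 - <<'E'
from h import *
z=np.load("wrist3.npz"); im,W=z["im"],z["W"]; h=cv2.cvtColor(im,cv2.COLOR_RGB2HSV)
o=(h[...,0]<14)&(h[...,1]>190)&(h[...,2]>90)&(W[...,2]>.045)&(W[...,2]<.065); o[100:]=0
c=wc(W[o]); zz=W[o][:,2]
for s in (1,-1):
    m=c[:,1]*s>0; print(s,m.sum(),np.percentile(c[m],[2,98],axis=0).round(4).tolist(),np.percentile(zz[m],[2,98]))
g=(h[...,1]<60)&(abs(W[...,2]-.05)<.004)&(abs(wc(W)[...,1])<.12)&(wc(W)[...,0]<-.065)&(wc(W)[...,0]>-.11); c=wc(W[g]); print("rails",np.percentile(c,[1,99],axis=0).round(4))
T=.186+.054
bot.reach(cw(-.09,0,.30),q(CY)); bot.move_straight(cw(-.09,0,T),max_speed=.15,f_stop=8)
r=bot.move_straight(cw(-.055,0,T),max_speed=.03,f_stop=2.0); print(r,wc(bot.get_tool_pos()),bot.get_tool_pos()[2],bot.get_ft_force().round(2),bot.get_time())
E
```

```text
1 222 [[0.001, 0.0678], [0.016, 0.0791]] [0.05055274 0.05758316]
-1 223 [[0.0048, -0.0749], [0.0198, -0.0642]] [0.05012041 0.05744713]
rails [[-0.0937 -0.0936]
 [-0.0656  0.0979]]
True [-7.02378056e-02 -8.92708974e-05] 0.23966172106756323 [-0.47  0.64 -1.51] 13.0833
```

```bash
python3 - <<'E'
from h import *
T=.24; yw=q(CY+.026)
for x,f in [(-.03,15),(-.01,30),(.006,45),(.010,45),(.0135,45)]:
    r=bot.move_straight(cw(x,.001,T),yw,max_speed=.04,f_stop=f)
    F=bot.get_ft_force(); print(x,r,wc(bot.get_tool_pos()).round(4),(RC.T@F[:2]).round(1),F[2].round(1),"Mz",bot.get_moment()[2].round(2),bot.get_time())
    if r: break
im,d=optics.snapshot("wrist"); cv2.imwrite("pics/w5.png",im[:,:,::-1])
im,d=optics.snapshot("side"); cv2.imwrite("pics/s5.png",cv2.resize(im[150:260,250:410,::-1],None,fx=4,fy=4))
E
```

```text
-0.03 False [-0.0304  0.0009] [-2.7  0.1] -0.8 Mz -0.06 14.2583
-0.01 False [-0.01    0.0012] [-2.4 -0. ] 1.6 Mz 0.03 14.9083
0.006 False [0.0062 0.001 ] [-3.2  0.9] 2.4 Mz 0.0 15.4583
0.01 False [0.0088 0.0012] [-6.2  0.4] 4.8 Mz 0.02 15.7083
0.0135 False [0.0117 0.0012] [-7.2 -0.1] 4.0 Mz 0.03 15.9583
```

View pics/w5.png

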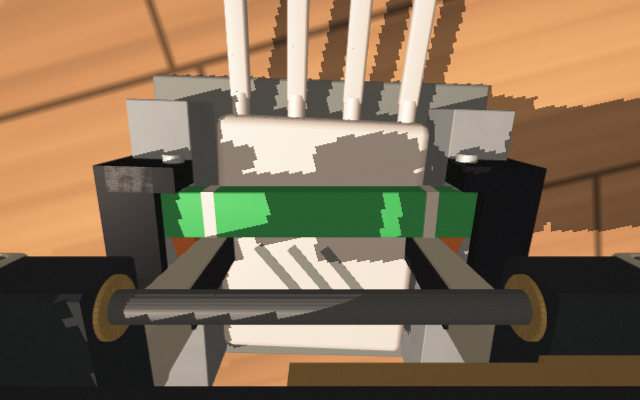

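The bar is under both keepers at row 213. Both orange catches are still partly covered at (243,183) and (243,452), and both buffer pins show just ahead. I'll keep pushing in small steps and watch the force.

```bash
python3 - <<'E'
from h import *
T=.24; yw=q(CY+.026)
for x in np.arange(.0155,.032,.002):
    r=bot.move_straight(cw(x,.001,T),yw,max_speed=.03,f_stop=40); bot.wait(.15)
    F=RC.T@bot.get_ft_force()[:2]; print(x.round(4),r,wc(bot.get_tool_pos()).round(4),F.round(1),"Mz",bot.get_moment()[2].round(2),bot.get_time())
    if r or -F[0]>32: break
im,d=optics.snapshot("wrist"); cv2.imwrite("pics/w6.png",im[:,:,::-1])
E
```

```text
0.0155 False [0.0124 0.0013] [-10.6   0.2] Mz 0.01 16.4583
0.0175 False [0.0132 0.0013] [-12.8  -0.3] Mz -0.05 16.8583
0.0195 False [0.014  0.0014] [-16.7   0.6] Mz -0.15 17.2583
0.0215 False [0.0148 0.0014] [-18.4   0.2] Mz -0.11 17.6583
0.0235 False [0.0156 0.0015] [-22.4  -0.1] Mz -0.23 18.0583
0.0255 False [0.0168 0.0016] [-24.1  -0.2] Mz -0.11 18.4583
0.0275 False [0.018  0.0016] [-26.    0.2] Mz -0.12 18.8583
0.0295 False [0.0188 0.0017] [-28.3  -0.5] Mz -0.07 19.2583
0.0315 False [0.0196 0.0017] [-31.8   0.9] Mz -0.25 19.6583
```

View pics/w6.png

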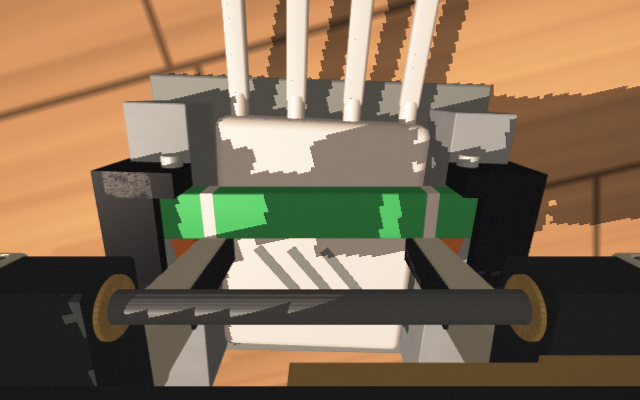

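The bar has hardly moved against the pins, so the arm is flexing. I'll check where the fingertips really are.

```bash
cat >> h.py <<'E'
def st(m=""):
    p=bot.get_tool_pos(); R=Ro.from_quat(bot.get_tool_rot()).as_matrix(); t=p+R[:,2]*.186
    F=bot.get_ft_force(); yaw=np.arctan2(R[1,0],R[0,0])-CY
    print(m,"tcp",wc(p).round(4),p[2].round(4),"tip",wc(t).round(4),t[2].round(4),"yaw",yaw.round(3),"F",(RC.T@F[:2]).round(1),F[2].round(1),"M",np.round(bot.get_moment(),1),bot.get_time())
def green_now(tag):
    for c in ["side","top","wrist"]:
        im,d=optics.snapshot(c); k=optics.get_calibration(c); W=cloud(d,k); X=wc(W)
        m=(green(im)>0)&(d>0)&(np.abs(X[...,1])<.07)&(np.abs(X[...,0])<.11)&(W[...,2]>.058)&(W[...,2]<.08)
        if m.sum()>20:
            f=np.polyfit(X[m][:,1],X[m][:,0],1); print(tag,c,m.sum(),"x",f[1].round(4),"slope",f[0].round(4),"z",np.median(W[m][:,2]).round(4),np.percentile(X[m][:,0]-np.polyval(f,X[m][:,1]),[2,98]).round(4))
E
python3 - <<'E'
from h import *
st(); green_now("b")
E
```

```text
tcp [0.0196 0.0017] 0.2392 tip [0.0121 0.0009] 0.0533 yaw 0.028 F [-30.5   0.6] 28.8 M [ 1.7  6.8 -0.2] 19.7083
b side 88 x 0.0361 slope 0.0546 z 0.0646 [-0.0114  0.0104]
b top 21 x 0.0885 slope 1.3666 z 0.0638 [-0.0088  0.0087]
b wrist 12331 x 0.0353 slope -0.0259 z 0.0649 [-0.0123  0.0107]
```

View pics/s5.png

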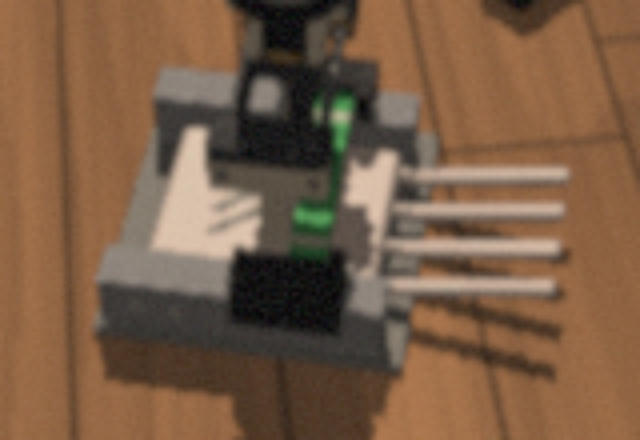

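The tip and bar positions match both hard stops: bar x is about 0.0345, roughly 4 mm past both catch faces. I'll back off and inspect.

```bash
python3 - <<'E'
from h import *
bot.move_straight(cw(.005,.001,.24),max_speed=.04)
bot.move_straight(cw(-.04,.001,.24),max_speed=.1); st("off")
bot.move_straight(cw(-.04,.001,.32),max_speed=.2); bot.reach(cw(-.08,0,.36),q(CY)); st()
im,d=optics.snapshot("wrist"); W=cloud(d,optics.get_calibration("wrist")); cv2.imwrite("pics/w7.png",im[:,:,::-1])
h=cv2.cvtColor(im,cv2.COLOR_RGB2HSV); X=wc(W)
o=(h[...,0]<14)&(h[...,1]>190)&(h[...,2]>60)&(W[...,2]>.045)&(W[...,2]<.065)&(abs(X[...,1])<.1)
for s in (1,-1):
    m=o&(X[...,1]*s>0); print(s,m.sum(),np.percentile(X[m],[2,98],axis=0).round(4).tolist(),np.percentile(W[m][:,2],[2,98]).round(4))
green_now("rest")
E
```

```text
off tcp [-0.0393  0.0011] 0.2402 tip [-0.039   0.0012] 0.0542 yaw 0.026 F [0.4 0.3] 0.1 M [0. 0. 0.] 21.2667
 tcp [-0.0805  0.0001] 0.3594 tip [-0.0807 -0.    ] 0.1734 yaw 0.001 F [ 0.9 -0.2] -0.5 M [ 0.1 -0.   0. ] 22.1583
1 279 [[0.0019, 0.0675], [0.0175, 0.0787]] [0.0504 0.0573]
-1 162 [[0.0059, -0.0749], [0.0214, -0.0644]] [0.0506 0.0565]
rest side 253 x 0.0315 slope -0.0339 z 0.0643 [-0.0106  0.0103]
rest top 170 x 0.0345 slope 0.0275 z 0.0644 [-0.0114  0.0117]
rest wrist 5426 x 0.0316 slope -0.0276 z 0.0649 [-0.0115  0.0114]
```

View pics/w7.png

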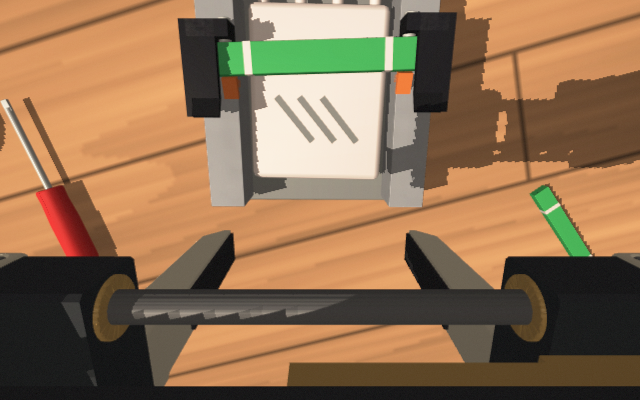

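The view shows both orange catches fully exposed and up behind the bar, at (87,230) and (82,404). The bar's near edge rests on their faces: 17.6 mm against 17.5 mm on the left, and 21.6 mm against 21.4 mm on the right. The robot is clear, so I'm handing in.

```bash
python3 -c "
from plant import bot,ticket
print(ticket.job_done(),bot.get_time())"
```

```text
the job is handed in; nothing more can be done
the job is handed in; nothing more can be done
```

I laid the largest green bar across the rails, let go of it, then pushed it under both keepers; the last camera view showed both catches up behind it, and I handed the job in at about 22 s (no score came back).

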